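Try the self-inking stamp on scrap, then hold it lined up over the form

ROBOT

A 6-joint arm with a two-finger parallel gripper is mounted at the origin on a cart in front of the work surface, level with it; the furniture and walls round the work are solid. World frame = base frame: x ahead of the robot, y to its left, z up, the work surface at z = 0. Lengths are in m, angles in rad, forces in N, time in s.
With the tool pointing down it reaches from about 0.275 to 0.875 m from the base axis. Payload 12.5 kg.
Tool frame: the origin (TCP) lies on the centre line of the jaws, within the pads' length; the fingertips stand r.finger_overhang ahead of it and the grasp point (between the pads) lies 3 mm ahead of it (r.finger_overhang is the distance from the TCP to the fingertips, in m); z points along the fingers, y is the line along which they close (so a half turn about z gives the same grasp; the last joint's range is limited). The gripper opens to 85 mm and grips with 20 to 120 N. Pads are 22 mm wide; open, the fingers measure 114 mm over their backs; the gripper's body (76 mm by 85 mm) begins 54 mm behind the grasp point. The pads swing forward as they close: fully open they stand 13 mm farther back than shut.
Start: joints at [-0.085, 0.351, 1.652, -0, 1.139, -0.085], TCP at [0.55, 0, 0.253] pointing down, gripper open.
Joint ranges: [-2.75, 2.75], [-0.79, 2.1], [0.01, 2.65], [-1.57, 4.71], [0.07, 3.14], [-2.87, 2.87]. Speed limits (rad/s): [2.22, 2.22, 2.79, 3.14, 3.14, 3.14].

INTERFACE

Orientations are given as a unit quaternion [x, y, z, w].
In Python, from cell import r, optics gives the robot as it stands. The module is installed in compiled form; this text tells all that it offers. Calls block until the motion is done:
- r.move_to(position, orientation): joint-space move of the TCP to a pose.
- r.move_linear(position, rot=None, vel=0.15): straight line of the TCP; rot=None keeps the orientation; vel is the mean speed in m/s.
- r.set_joints(angles): joint-space move.
- r.set_gripper(opening, squeeze=None): opening from 0.0 (shut) to 1.0 (fully open); squeeze is the grip in N (None keeps the last); returns when the fingers have stopped.
- r.sleep(seconds).
- r.inverse_kinematics(position, orientation): joint angles nearest the present ones, or None.
- optics.get_image(name): name is "scene" or "side" or "wrist"; returns a dict with "pixels" (384x512x3 uint8, red, green, blue), "depth" (384x512 float32, m along the optical axis (not along the pixel's ray), 0 where there is no reading), "fx", "fy", "cx", "cy" (pixels), "camera_from_world" (4x4, takes a point from world to camera coordinates); the wrist camera has in their place "mount" (4x4, takes a point from camera to tool coordinates, whose origin is the TCP and whose axes are the flange's). Camera axes: x right, y down, z forward; pixel columns grow to the right and rows downward; lengths in m; the calibration is good to about 2 mm. A picture is of the moment at which its call begins: read the wrist's pose just before it.
A pose or a line that the arm cannot do raises r.PlanningError and nothing moves.
- r.hand_in(): hands the job in; it is judged then, once.
Readings, each from a call of its own:
- r.current_t(): time.
- r.current_q(): joint angles.
- r.current_qvel(): joint speeds.
- r.current_effort(): joint torques, N m.
- r.current_tool_pos(): TCP position.
- r.current_ee_rot(): TCP orientation.
- r.current_contact_force(): force on the tool from outside, world axes, zero at the start.
- r.current_torque(): the same for the moment, N m.
- r.current_opening(): opening from 0.0 (shut) to 1.0 (fully open).
- r.current_finger_force(): force on a finger pad.
Only numpy, scipy, OpenCV 4.12 (cv2) and the standard library are available. Lean on these libraries where they do the work, as an engineer would, in place of code of your own. Each camera call takes 0.05 s, during which the arm holds its last target. There are 200 camera calls.

TASK

Pick up the blue self-inking stamp, try it out with a full press of its cap in the middle of the pale pad of sticky notes, then carry it across, clear of the letter rack, to the form on the clipboard. Finish holding it there: upright and still, about a centimetre above the paper, centred over and square with the dark empty box, orange stripe towards the bottom of the form (the end away from the metal clip), so I can check the position before it is pressed. Don't let it touch the clipboard or the form, don't press its cap down anywhere but on the sticky notes, and leave the other things on the desk where they are.

Things in the scene. Friction and masses are not known exactly. Their poses are not given: they have to be found in the camera images.
- stamp_mid (a point): Middle of the self-inking stamp, on its axis, 42 mm above the underside of its foot, which stands on the desk at the start. x is its short way, y its long way, z up; 84 mm tall, about 0.13 kg. Grip the blue cap across x: 32 mm (x) by 62 mm (y), its sides reach from 30 to 84 mm above the foot's underside. The orange stripe marks the front, -x
- stamp: The same stamp, foot and cap together; origin at the centre of the underside of its black foot frame, which is 38 mm (x) by 66 mm (y); axes as stamp_mid
- stamp_cap (a joint): How far the stamp's cap is pressed down over its foot, m: 0 up, 0.014 fully down. A spring pushes it back up: about 4 N to start it moving, 12 N fully down
- scrap_notes: Off-white pad of sticky notes, 66 x 66 mm and 12 mm thick, loose on the desk; origin at the centre of its underside, z up
- form_box (a point): Centre of the dark-outlined empty box printed on the form, on the paper's surface (4 mm above the desk). The box is 50 mm (x) by 80 mm (y); z up. +x points up the form to the metal clip, -x to the form's bottom edge
- clipboard: Brown clipboard, 236 mm (x) by 164 mm (y), 3 mm thick, fixed to the desk, with a white A5 form on it; origin at the centre of the board's underside; the metal clip, up to 17 mm high, lies across its +x end. The box's centre lies 60 mm towards -x and 10 mm towards +y from the origin
- letter_rack: Black letter rack with letters in it, standing between stamp and clipboard: 112 mm (x) by 271 mm (y), up to 156 mm high; origin at the centre of its underside. It stands with its long y axis roughly along the world's x
- coffee_glass: Glass of milky coffee, 78 mm across, 88 mm high; origin at the centre of its underside; bystander
- tape_dispenser: Black tape dispenser, 38 x 141 x 54 mm; origin at the centre of its underside; bystander
- stapler: Black stapler, 36 x 128 x 43 mm; origin at the centre of its underside; bystander
- clip_tin: Round green tin of paper clips, 57 mm across, 26 mm high; origin at the centre of its underside; bystander
- pen_black: Black pen, 10 x 140 x 12 mm, lying; origin at the centre of its underside; bystander
- binder_clip: Black binder clip, 22 x 32 x 35 mm; origin at the centre of its underside; bystander
- stamp_front (a point): Point at the middle of the stamp's orange-striped front face, 16 mm from the stamp's axis towards its -x, 75 mm above the foot's underside while the cap is up
Not all that is in view belongs to the job. Of the things that look like the stamp, the smallest one is meant.

How it is judged:
By the outcome, as a careful person would: the job done as asked, in the order asked, and still so for the second after the job is handed in, while the arm keeps its last pose, push and grip.
It also fails if it takes over 48 s, if anything falls off the work surface, if the arm or the gripper's body presses on something with over 40 N, if the wrist force passes 120 N, or if a joint passes its speed limit or range.

## Working session

There is one attempt and no reset: what is moved stays moved. The work goes in short steps, each a Python script; the robot and the scene stay as the last script left them, time stands still between calls to the robot, and variables do not carry over. Pictures are saved under pics/ and viewed, at most 10 in all, crops included, and the job is handed in when it is done.

```bash
mkdir -p pics; cat > h.py <<'E'
import numpy as np, cv2
from cell import r, optics
from scipy.spatial.transform import Rotation as R
def snap(n):
    if n=="wrist":
        T=np.eye(4);T[:3,:3]=R.from_quat(r.current_ee_rot()).as_matrix();T[:3,3]=r.current_tool_pos()
    im=optics.get_image(n)
    M=T@im["mount"] if n=="wrist" else np.linalg.inv(im["camera_from_world"])
    d=im["depth"];v,u=np.mgrid[:384,:512]
    P=np.stack([(u-im["cx"])/im["fx"]*d,(v-im["cy"])/im["fy"]*d,d],-1)
    W=P@M[:3,:3].T+M[:3,3]; W[d==0]=np.nan
    return im["pixels"],W,M,im
E
python3 - <<'E'
from h import *
a=[]
for n in("scene","side"):
    p,W,M,im=snap(n); np.savez(f"{n}.npz",p=p,W=W,M=M,K=[im[k] for k in("fx","fy","cx","cy")]); cv2.imwrite(f"pics/{n}.png",cv2.resize(p[...,::-1],(800,600)))
print(r.finger_overhang,r.current_t(),r.current_ee_rot())
E
```

```text
0.022 0.1 [ 7.07106180e-01  7.07107166e-01 -3.59756111e-04 -4.19738618e-04]
```

View pics/scene.png

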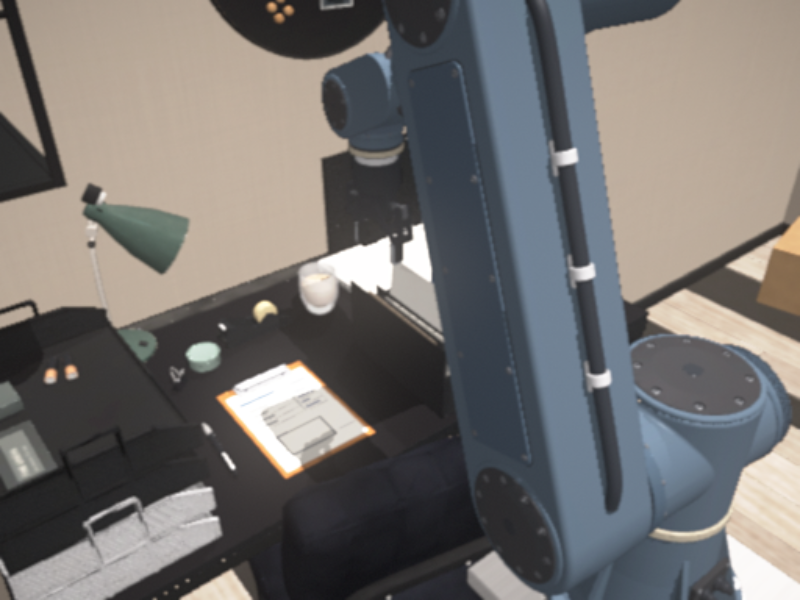

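View pics/side.png

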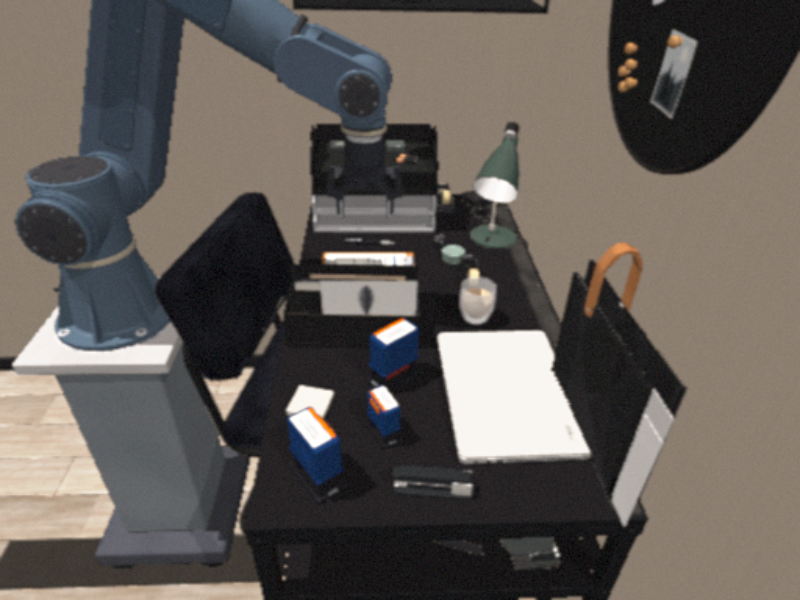

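The scene view shows the clipboard (295,420), its box (307,435), the tin, pen and glass. The side view shows the note pad (310,403) and three blue stamps, at (394,348), (384,410) and (315,445). The middle one (384,410) looks smallest, so I'll measure all three and enlarge that area to confirm.

```bash
python3 - <<'E'
from h import *
z=np.load("side.npz");p=z["p"];W=z["W"]
hsv=cv2.cvtColor(p,cv2.COLOR_RGB2HSV)
m=((hsv[...,0]>105)&(hsv[...,0]<130)&(hsv[...,1]>150)&(hsv[...,2]>50)).astype(np.uint8); m[:190]=0
n,l,s,c=cv2.connectedComponentsWithStats(m)
for i in range(1,n):
    if s[i,4]>60:
        q=W[l==i];q=q[~np.isnan(q[:,0])];print(s[i],np.nanpercentile(q,[2,98],axis=0).round(3).tolist())
# white/orange tops and pad
def rep(name,p,W,mask):
    n,l,s,c=cv2.connectedComponentsWithStats(mask.astype(np.uint8))
    for i in range(1,n):
        if s[i,4]>25:
            q=W[l==i];q=q[~np.isnan(q[:,0])]
            if len(q)>20:
                md=np.median(q,0);g=q[abs(q[:,2]-md[2])<.008];rc=cv2.minAreaRect((g[:,:2]*1000).astype(np.float32))
                print(name,s[i],md.round(3),[np.round(a,1) for a in rc])
br=(p.min(2)>150);br[:180]=0
rep("white side",p,W,br&(W[...,2]<.15)&(W[...,2]>0.004)&(W[...,0]>.2)&(W[...,0]<.95))
z2=np.load("scene.npz");p2=z2["p"];W2=z2["W"]
rep("scene white",p2,W2,(p2.min(2)>120)&(abs(W2[...,2])<.015)&(W2[...,0]>.2)&(W2[...,0]<1))
h2=cv2.cvtColor(p2,cv2.COLOR_RGB2HSV)
rep("scene brown",p2,W2,((h2[...,0]<25)&(h2[...,1]>120)&(p2[...,0]>100)|(p2.min(2)>90))&(abs(W2[...,2])<.02)&(W2[...,0]>.2)&(W2[...,0]<1))
# rack heights in side
for W in(W,W2):
    g=(W[...,2]>.05)&(W[...,2]<.17)&(abs(W[...,1]-.0)<.2)&(W[...,0]>.3)&(W[...,0]<.85)
    q=W[g];print("mid stuff",len(q),np.percentile(q,[2,50,98],axis=0).round(3).tolist())
c1=cv2.resize(z["p"][195:330,160:330,::-1],None,fx=3.2,fy=3.2,interpolation=cv2.INTER_CUBIC)
cv2.imwrite("pics/c1.png",c1)
E
```

```text
[236 210  32  32 550] [[0.56, -0.257, 0.048], [0.646, -0.207, 0.116]]
[235 260  21  19 230] [[0.557, -0.386, 0.034], [0.607, -0.341, 0.084]]
[184 269  36  41 660] [[0.437, -0.488, 0.048], [0.513, -0.428, 0.117]]
white side [205 180  29  21 470] [ 0.501 -0.096  0.113] [array([499.3, -95.7]), array([ 8. , 66.1]), np.float64(87.4)]
white side [235 181  31  20 536] [ 0.607 -0.098  0.111] [array([609.1, -98.2]), array([ 7.9, 78.9]), np.float64(89.7)]
white side [296 180  21  18 219] [ 0.793 -0.054  0.073] [array([798. , -34.5]), array([79.5, 54.3]), np.float64(44.0)]
white side [298 200  14   7  50] [ 0.789 -0.054  0.023] [array([788.6, -53.9]), array([11.9, 45.1]), np.float64(85.0)]
white side [241 205  25  16 195] [ 0.606 -0.218  0.119] [array([ 605.6, -216.5]), array([76.3, 33. ]), np.float64(40.2)]
white side [ 280  212   98   83 6070] [ 0.809 -0.296  0.024] [array([ 812.8, -262.8]), array([227.1, 328.5]), np.float64(0.5)]
white side [183 247  30  40 716] [ 0.463 -0.313  0.016] [array([ 448.8, -284.2]), array([68.7, 67.2]), np.float64(75.1)]
white side [238 247  17  16 133] [ 0.584 -0
[... 4298 characters left out ...]
ray([776.8, 291.9]), array([19.5, 42.7]), np.float64(67.2)]
scene brown [129 270   7   9  40] [0.599 0.315 0.008] [array([600. , 314.7]), array([ 9.2, 37.5]), np.float64(83.6)]
scene brown [141 289  10  12  57] [0.512 0.321 0.009] [array([513.8, 320.7]), array([ 9.1, 45.4]), np.float64(87.2)]
scene brown [124 327  17   7  37] [0.437 0.392 0.005] [array([440.2, 390.7]), array([33.9, 18.4]), np.float64(60.7)]
scene brown [ 53 337  89  47 651] [0.398 0.483 0.01 ] [array([398.7, 478.4]), array([ 11.5, 185.7]), np.float64(1.6)]
mid stuff 3873 [[0.39, -0.124, 0.053], [0.539, -0.093, 0.097], [0.813, 0.008, 0.15]]
mid stuff 3422 [[0.389, -0.101, 0.053], [0.558, -0.013, 0.098], [0.822, 0.013, 0.146]]
```

View pics/c1.png

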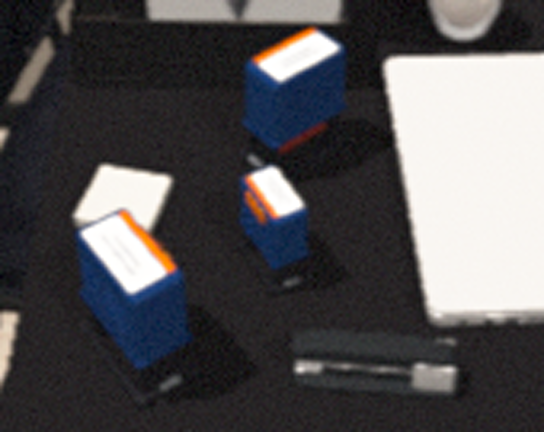

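There are three candidates. The stamp at side (384,410) has its top at 85 mm, while those at (394,348) and (315,445) reach about 118 mm. The enlarged crop confirms the middle one is smallest, with the orange stripe facing left (roughly world -x). Next I'll look at it and the pad from above.

```bash
cat >> h.py <<'E'
def down(a):  # tool down, jaw line (tool y) at yaw a (rad) from world x
    y=np.array([np.cos(a),np.sin(a),0]);z=np.array([0,0,-1.]);return R.from_matrix(np.c_[np.cross(y,z),y,z]).as_quat()
E
python3 - <<'E'
from h import *
for f in("side","scene"):
    W=np.load(f+".npz")["W"];q=W[(W[...,2]>.03)&(W[...,0]>.15)&(W[...,0]<.42)&(abs(W[...,1])<.5)];print(f,len(q),np.percentile(q,[1,99],axis=0).round(2).tolist() if len(q) else 0)
r.move_to([0.53,-0.32,0.36],down(np.radians(27)))
p,W,M,im=snap("wrist");np.savez("w1.npz",p=p,W=W,M=M,K=[im[k] for k in("fx","fy","cx","cy")]);cv2.imwrite("pics/w1.png",p[...,::-1])
print(r.current_tool_pos(),r.current_q(),r.current_t(),M[:3,3])
E
```

```text
side 7966 [[0.15, -0.12, 0.03], [0.42, 0.47, 0.63]]
scene 17178 [[0.15, -0.01, 0.03], [0.42, 0.5, 0.7]]
[ 0.53031441 -0.31898428  0.35958607] [-6.16798847e-01  4.01146048e-01  1.31768792e+00  1.73479019e-04
  1.42350588e+00 -1.08876217e+00] 1.425 [ 0.49370659 -0.24618679  0.48105647]
```

View pics/w1.png

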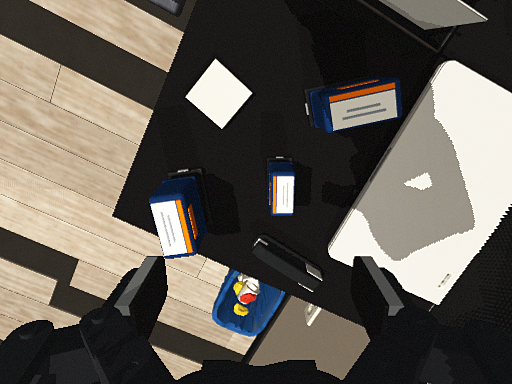

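The wrist view shows the small stamp at (283,190) with its orange stripe on the left side. The pad is at (219,93), the larger stamps at (360,105) and (175,215), and the stapler at (288,262). I'll measure the stamp and pad from this.

```bash
python3 - <<'E'
from h import *
z=np.load("w1.npz");p=z["p"];W=z["W"]
def rect(m,name):
    q=W[m];rc=cv2.minAreaRect((q[:,:2]*1000).astype(np.float32));print(name,m.sum(),np.round(q.mean(0),4),[np.round(a,1) for a in rc]);return q
v,u=np.mgrid[:384,:512]
s=(u>255)&(u<310)&(v>150)&(v<225)&(W[...,2]>.075)
rect(s,"stamp top")
print(np.nanpercentile(W[s][:,2],[5,50,95]))
m=(u>180)&(u<260)&(v>50)&(v<135)&(p.min(2)>130)
m=cv2.erode(m.astype(np.uint8),np.ones((2,2)))>0
q=rect(m,"pad");print(np.nanpercentile(q[:,2],[5,50,95]))
# orange stripe
h=cv2.cvtColor(p,cv2.COLOR_RGB2HSV);o=s&(h[...,0]<20)&(h[...,1]>120)
if o.sum(): rect(o,"orange")
E
```

```text
stamp top 1136 [ 0.5809 -0.3507  0.085 ] [array([ 581.9, -352.1]), array([32.7, 60.3]), np.float64(27.1)]
[0.08156292 0.08546093 0.08695404]
pad 2253 [nan nan nan] [array([ 451.2, -283. ]), array([63.8, 63.6]), np.float64(75.0)]
[0.01142306 0.0128803  0.01434784]
orange 137 [ 0.5716 -0.3573  0.0843] [array([ 571.9, -358.7]), array([ 8.8, 51. ]), np.float64(27.1)]
```

```bash
python3 - <<'E'
from h import *
q=down(np.radians(27.1)); x,y=.5815,-.3515
r.set_gripper(.7,30)
r.move_to([x,y,.17],q)
r.move_linear([x,y,.063],vel=.08)
print(r.current_tool_pos(),r.current_contact_force())
r.set_gripper(0.0,30); print(r.current_opening(),r.current_finger_force(),r.current_contact_force())
r.set_gripper(0.0,80); print(r.current_opening(),r.current_finger_force(),r.current_contact_force(),r.current_tool_pos())
r.move_linear([x,y,.16],vel=.08)
print(r.current_contact_force(),r.current_opening(),r.current_t())
p,W,M,im=snap("wrist");np.savez("w2.npz",p=p,W=W,M=M);cv2.imwrite("pics/w2.png",p[...,::-1])
p,W,M,im=snap("side");np.savez("s2.npz",p=p,W=W,M=M);cv2.imwrite("pics/s2.png",cv2.resize(p[150:330,150:350,::-1],None,fx=3,fy=3))
E
```

```text
[ 0.58174096 -0.35167235  0.06355755] [-0.36537853  0.49943972 -0.75852689]
0.36960238391522965 33.57555449008942 [-1.23383615  1.1848687   2.36408877]
0.36508282406307835 80.20731568336487 [-0.11619179  0.84279786  2.86957743] [ 0.58162825 -0.35156721  0.06330485]
[-0.6719318   0.30159205 -1.68774711] 0.36663379112205347 6.05
```

View pics/s2.png

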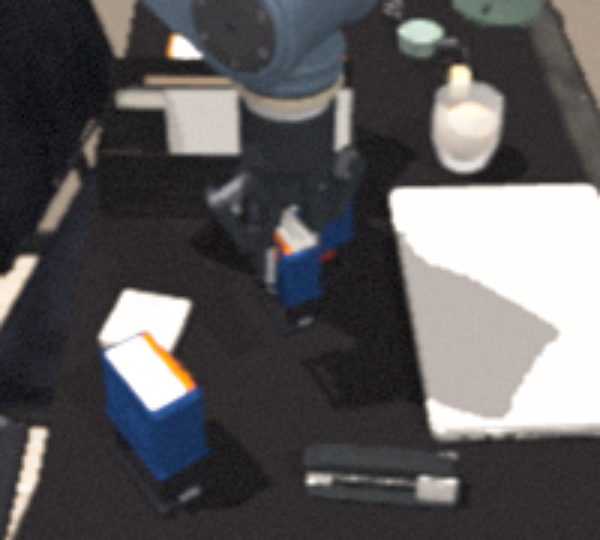

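View pics/w2.png

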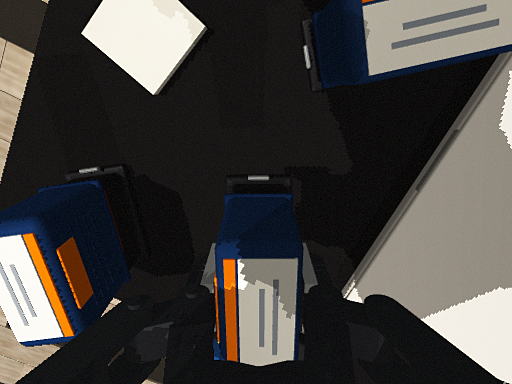

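The stamp is held upright with the orange stripe on the left (-x) side, and the lift looks clean. Next I'll measure its offset in the tool frame and do the press on the pad.

```bash
cat >> h.py <<'E'
def held():  # stamp top & front face in tool frame
    pos=r.current_tool_pos();Rm=R.from_quat(r.current_ee_rot()).as_matrix()
    p,W,M,im=snap("wrist");T=(W-pos)@Rm
    v,u=np.mgrid[:384,:512]
    b=(u>205)&(u<315)&(v>180)&(v<362)&(abs(T[...,1])<.017)
    s=T[b&(T[...,2]<-.005)&(T[...,2]>-.035)]
    top=s[s[:,2]<np.median(s[:,2])+.003]
    A=np.c_[top[:,:2],np.ones(len(top))];c=np.linalg.lstsq(A,top[:,2],rcond=None)[0]
    f=T[b&(T[...,2]>-.008)&(T[...,2]<.02)&(T[...,0]>.02)]
    c2=np.linalg.lstsq(np.c_[f[:,1:],np.ones(len(f))],f[:,0],rcond=None)[0]
    print("top z",np.median(top[:,2]).round(4),"slope",c[:2].round(3),"y rng",np.percentile(top[:,1],[1,99]).round(4),"xmax",np.percentile(top[:,0],99).round(4),
     "face x",np.median(f[:,0]).round(4),"dx/dy,dx/dz",c2[:2].round(3),len(f))
    ft=T[(u>205)&(u<315)&(v>165)&(v<230)&(T[...,2]>.035)&(T[...,2]<.08)&(abs(T[...,1])<.022)]
    if len(ft): print("foot z rng",np.percentile(ft[:,2],[2,50,98]).round(4),"x max",np.percentile(ft[:,0],98).round(4),"y",np.percentile(ft[:,1],[2,98]).round(4))
E
python3 - <<'E'
from h import *
held()
E
```

```text
top z -0.0221 slope [0.015 0.007] y rng [-0.0164  0.0157] xmax 0.0292 face x 0.0298 dx/dy,dx/dz [ 0.001 -0.001] 1774
foot z rng [0.0385 0.0546 0.0591] x max 0.0334 y [-0.0174  0.0187]
```

```bash
python3 - <<'E'
from h import *
q=down(np.radians(-15)); x,y=.451,-.283
r.move_linear([x,y,.16],q,vel=.12)
r.move_linear([x,y,.085],vel=.08)
f0=np.array(r.current_contact_force());print(f0,r.current_tool_pos())
z=.078
while z>.050:
    r.move_linear([x,y,z],vel=.03)
    f=r.current_contact_force()[2]-f0[2]; print(round(z,4),round(f,2),round(r.current_tool_pos()[2],4))
    if f>20: break
    z-=.002
r.sleep(.3);print(r.current_contact_force(),r.current_opening(),r.current_t())
E
```

```text
[-0.2960402   0.0559045  -0.61901429] [ 0.45124971 -0.28319394  0.08546924]
0.078 -0.83 0.0779
0.076 -0.7 0.0759
0.074 4.64 0.0742
0.072 5.86 0.0721
0.07 7.68 0.0702
0.068 8.82 0.0683
0.066 9.46 0.0663
0.064 10.89 0.0644
0.062 10.32 0.0625
0.06 16.44 0.0609
0.058 42.13 0.0607
[-11.33447923   6.86190918  42.21450564] 0.36472241990361187 11.85
```

It bottomed out after 14 mm of cap travel, followed by a sharp rise in force, so the press was full. Now I'll lift, check the grip and carry it over.

```bash
python3 - <<'E'
from h import *
x,y=.451,-.283
r.move_linear([x,y,.10],vel=.06); print(r.current_contact_force())
r.move_linear([x,y,.30],vel=.2)
held()
r.move_linear([.42,.194,.30],down(0),vel=.2)
print(r.current_tool_pos(),r.current_t())
p,W,M,im=snap("wrist");np.savez("w3.npz",p=p,W=W,M=M);cv2.imwrite("pics/w3.png",p[...,::-1])
E
```

```text
[ 0.57439012 -0.20592022 -0.25933791]
top z -0.022 slope [0.015 0.009] y rng [-0.0163  0.0159] xmax 0.0299 face x 0.0305 dx/dy,dx/dz [0. 0.] 1775
foot z rng [0.0388 0.0545 0.0593] x max 0.0342 y [-0.0171  0.019 ]
[0.42008874 0.193577   0.30000858] 16.4417
```

View pics/w3.png

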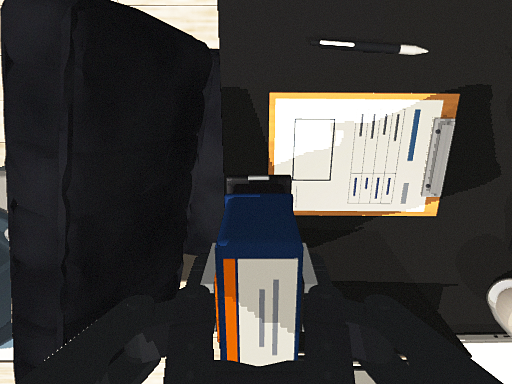

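The wrist view shows the clipboard with the clip at right (437,155) and the empty box between about (294,119) and (334,180). The stamp's orange stripe is on the left, towards the bottom of the form. I'll measure the box and check how close the chair is.

```bash
python3 - <<'E'
from h import *
z=np.load("w3.npz");p=z["p"];W=z["W"]
g=cv2.cvtColor(p,cv2.COLOR_RGB2GRAY)
th=cv2.adaptiveThreshold(g,255,cv2.ADAPTIVE_THRESH_MEAN_C,cv2.THRESH_BINARY_INV,11,12)
th[:105]=0;th[200:]=0;th[:,:284]=0;th[:,345:]=0
cs,_=cv2.findContours(th,cv2.RETR_CCOMP,cv2.CHAIN_APPROX_NONE)
ok=np.isfinite(W[...,0])
def w(c):
    q=np.array([W[b,a] for a,b in c[:,0]]);q=q[np.isfinite(q[:,0])];return q
for c in cs:
    if cv2.contourArea(c)>1200:
        q=w(c);rc=cv2.minAreaRect((q[:,:2]*1000).astype(np.float32));print(cv2.boundingRect(c),q[:,2].mean().round(4),[np.round(a,1) for a in rc])
hsv=cv2.cvtColor(p,cv2.COLOR_RGB2HSV)
v,u=np.mgrid[:384,:512]
m=(u>262)&(v>85)&(v<222)&(u<470)&(hsv[...,0]>8)&(hsv[...,0]<25)&(hsv[...,1]>140)&(p[...,0]>120)&(abs(W[...,2])<.01)
q=W[m];rc=cv2.minAreaRect((q[:,:2]*1000).astype(np.float32));print("board",q.mean(0).round(3),[np.round(a,1) for a in rc])
for zz in(.03,.1,.2):
    k=W[(u<225)&(v<300)&(W[...,2]>zz)&(W[...,1]>.05)];print(zz,len(k),k.max(0).round(3) if len(k) else 0, np.percentile(k[:,0],99) if len(k) else 0)
S=np.load("side.npz")["W"];k=S[(S[...,2]>.05)&(S[...,2]<.5)&(S[...,0]>.25)&(S[...,0]<.5)&(S[...,1]>.05)&(S[...,1]<.35)];print("side",len(k),k.max(0) if len(k) else 0)
E
```

```text
(284, 118, 51, 82) 0.059 [array([488.6, 193.2]), array([80.7, 97.3]), np.float64(19.8)]
(292, 119, 43, 61) 0.0052 [array([491.8, 194.5]), array([79.4, 51.1]), np.float64(89.8)]
board [0.555 0.205 0.004] [array([552.8, 184.1]), array([164.5, 237.4]), np.float64(89.8)]
0.03 46185 [0.409 0.351 0.331] 0.40648109776178426
0.1 35173 [0.409 0.342 0.331] 0.40700697490130455
0.2 2193 [0.409 0.224 0.331] 0.4089291118964331
side 953 [0.31278745 0.34359435 0.15107455]
```

```bash
python3 - <<'E'
from h import *
r.move_linear([.492,.120,.24],down(np.radians(-.2)),vel=.15)
r.sleep(.2)
p,W,M,im=snap("wrist");np.savez("w4.npz",p=p,W=W,M=M)
g=cv2.cvtColor(p,cv2.COLOR_RGB2GRAY)
th=cv2.adaptiveThreshold(g,255,cv2.ADAPTIVE_THRESH_MEAN_C,cv2.THRESH_BINARY_INV,15,12)
cs,_=cv2.findContours(th,cv2.RETR_CCOMP,cv2.CHAIN_APPROX_NONE)
for c in cs:
    if cv2.contourArea(c)>1500:
        q=np.array([W[b,a] for a,b in c[:,0]]);q=q[np.isfinite(q[:,0])&(abs(q[:,2]-.004)<.01)]
        if len(q)<50: continue
        rc=cv2.minAreaRect((q[:,:2]*1000).astype(np.float32));print(cv2.boundingRect(c),len(q),[np.round(a,1) for a in rc])
held();print(r.current_t(),r.current_tool_pos())
cv2.imwrite("pics/w4.png",p[...,::-1])
E
```

```text
(232, 27, 59, 106) 408 [array([496.5, 204.6]), array([103.8,  62.1]), np.float64(90.0)]
(233, 52, 49, 79) 245 [array([491.8, 194.3]), array([79. , 49.9]), np.float64(89.7)]
(194, 10, 248, 174) 1942 [array([552.9, 183.2]), array([178.6, 251.7]), np.float64(89.2)]
top z -0.0221 slope [0.015 0.006] y rng [-0.0163  0.0159] xmax 0.0296 face x 0.0302 dx/dy,dx/dz [ 0.    -0.001] 1774
foot z rng [0.0385 0.0545 0.0594] x max 0.0339 y [-0.0171  0.0189]
17.7417 [0.49188124 0.12032997 0.24031007]
```

View pics/w4.png

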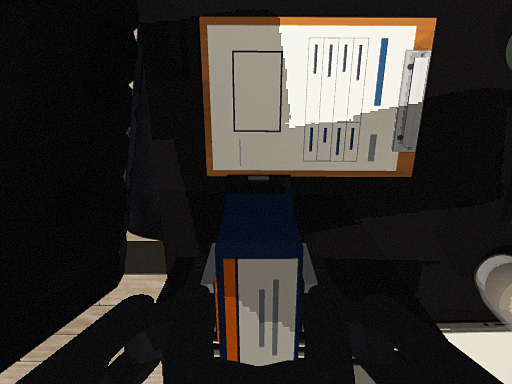

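The box at (257,91) is confirmed at (0.4918, 0.1943), square with the tool, with the clip on the +x side. The stamp's pose in the grip hasn't changed, so I'll lower it to the hover height.

```bash
python3 - <<'E'
from h import *
q=down(np.radians(-.2));x,y=.4918,.1943
r.move_linear([x,y,.24],q,vel=.12)
r.move_linear([x,y,.10],vel=.1)
r.move_linear([x,y,.077],vel=.03)
r.sleep(.5)
print(r.current_tool_pos(),R.from_quat(r.current_ee_rot()).as_matrix().round(4).tolist(),r.current_contact_force(),np.abs(r.current_qvel()).max(),r.current_t())
held()
p,W,M,im=snap("scene");cv2.imwrite("pics/s5.png",cv2.resize(p[150:340,80:310,::-1],None,fx=3,fy=3))
E
```

```text
[0.49180752 0.19430863 0.07704335] [[0.0035, 1.0, 0.0], [1.0, -0.0035, 0.0], [0.0, 0.0, -1.0]] [-0.90667285  0.50264543 -1.05958263] 0.002604105250554305 21.475
top z -0.0221 slope [0.016 0.007] y rng [-0.0163  0.0159] xmax 0.0296 face x 0.0302 dx/dy,dx/dz [ 0.001 -0.001] 1773
foot z rng [0.039  0.056  0.0731] x max 0.0344 y [-0.0215  0.0206]
```

View pics/s5.png

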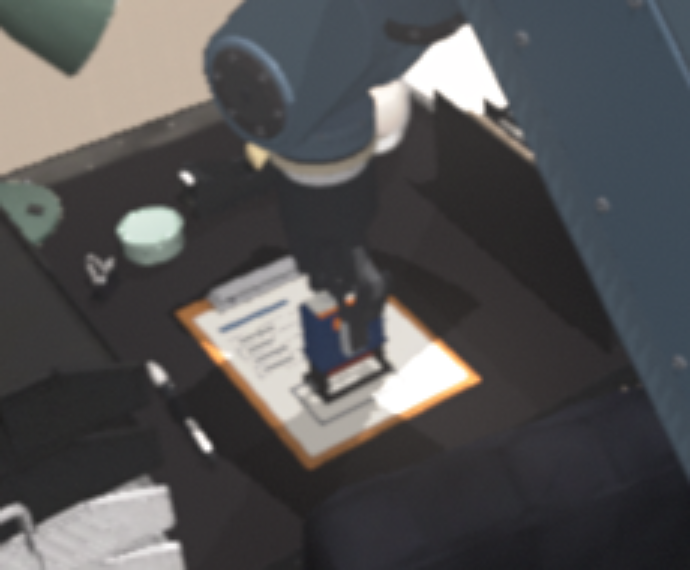

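The stamp hovers over the box (340,385) with its orange stripe towards the bottom of the form, and it is still and touching nothing.

```bash
python3 -c "
from cell import r
print(r.hand_in())"
```

```text
the job is handed in; nothing more can be done
None
```

I've handed the job in: the small blue stamp got its full press on the sticky notes and is now held still about 1 cm above the form. It is centred over and square with the box, with the orange stripe towards the form's bottom edge.

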